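Run a bench slat out to its tape line and hold it down for oiling

TASK

This new garden-bench slat is to be oiled all round except for the short end behind the blue tape, which stays bare. Keeping it flat on the low trestle, slide it outward until the tape's outer edge lines up with the trestle's outer edge and the slat sticks out square to that edge; more than half of it then hangs free, so hold it by its short bare end, never let it tip or lift it off, and finish while still holding that end down flat on the trestle. Leave the other things on the bench where they are.

Things in the scene. Friction and masses are not known exactly. Their poses are not given: they have to be found in the camera images.
- trestle: Low dark-wood trestle bolted to the bench: a flat top 160 mm (its x) by 220 mm (its y), 24 mm thick, upper face 100 mm above the bench, on two cross boards. Origin: centre of its underside, on the bench. Its +y points outward (roughly to the robot's left); x runs across. It does not move during the job.
- trestle_edge (a point): Middle of the trestle top's outer edge, on the upper face: 110 mm along the trestle's +y from its origin, 100 mm up. Axes as the trestle's. The tape's outer edge has to come to this edge (any reasonable place along it).
- slat: Loose pale wooden slat, 440 mm long (its y) by 50 mm wide (its x) by 22 mm thick, about 0.22 to 0.45 kg, its middle starting over the trestle with both ends overhanging and up to 6 degrees askew. Origin: centre of its underside. Its +y end is the outward end, its -y end the bare end to be held; z is up. It balances at its middle, so it tips once the middle passes the trestle's outer edge unless held.
- tape_line (a point): Outer edge of the blue masking tape on the slat (tape 14 mm wide, wrapped round it; this edge is its side towards the slat's outward end), on the underside at mid width: 70 mm from the slat's origin along its -y, so 290 mm from the outward end and 150 mm from the bare end. Axes as the slat's.
- bare_end (a point): Middle of the upper edge of the slat's bare end: 220 mm from the slat's origin along its -y, 22 mm above its underside. The 136 mm between the tape and this end is where the slat is gripped (across its 50 mm width) or pressed.
- oil_tin: Bystander: green tin with a yellow band, 84 mm diameter, 130 mm tall, standing at the far side of the bench. Origin: centre of its underside.
- brown_bottle: Bystander: brown glass bottle, 60 mm diameter, 200 mm tall, standing at the far side. Origin: centre of its underside.
- screw_jar: Bystander: pale jar with a red lid, 70 mm diameter, 90 mm tall, standing at the far side. Origin: centre of its underside.
- flat_brush: Bystander: flat paint brush lying on the bench on the left, about 210 mm long along its x, 22 mm high; may lie under the slat's outward end. Origin: on its underside near its ferrule.
- sanding_block: Bystander: cork sanding block, 110 x 65 x 36 mm, lying on the bench on the right. Origin: centre of its underside.
- screwdriver: Bystander: red-handled screwdriver, about 200 mm long along its x, lying on the bench near the robot on the right. Origin: underside.

How it is judged:
By the outcome, as a careful person would: the job done as asked, in the order asked, and still so for the second after the job is handed in, while the arm keeps its last pose, push and grip.
It also fails if it takes over 32 s, if anything falls off the work surface, if the arm or the gripper's body presses on something with over 40 N, if the wrist force passes 120 N, or if a joint passes its speed limit or range.

ROBOT

A 6-joint arm with a two-finger parallel gripper is mounted at the origin on the work surface. World frame = base frame: x ahead of the robot, y to its left, z up, the work surface at z = 0. Lengths are in mm, angles in rad, forces in N, time in s.
With the tool pointing down it reaches from about 350 to 875 mm from the base axis. Payload 4.2 kg.
Tool frame: the origin (TCP) lies at the very end of the fingers, on their centre line; the grasp point (between the pads) lies 19 mm behind it (arm.tcp_to_grasp is the distance from the TCP to the grasp point, in mm); z points along the fingers, y is the line along which they close (so a half turn about z gives the same grasp; the last joint's range is limited). The gripper opens to 85 mm and grips with 20 to 120 N. Pads are 22 mm wide; open, the fingers measure 114 mm over their backs; the gripper's body (76 mm by 85 mm) begins 54 mm behind the grasp point. The pads swing forward as they close: fully open they stand 13 mm farther back than shut.
Start: joints at [1.596, 0.385, 0.008, 0, -1.194, -0.259], TCP at [144.766, 607.982, 231.312] pointing down, gripper open.
Joint ranges: [-3.14, 3.14], [-1.21, 2.06], [-1.07, 1.41], [-3.16, 2.05], [-2.99, -0.16], [-3.1, 3.1]. Speed limits (rad/s): [2.79, 2.79, 3.14, 3.14, 3.14, 3.14].

INTERFACE

Orientations are given as a unit quaternion [w, x, y, z].
In Python, from station import arm, viewer gives the robot as it stands.
- The arm moves only by the tool drive_tool, never from a script. Its argument "steps" is a list of rows, each a list of 7 numbers: the turn, a rotation vector about the tool's x, y, z in rad, then the shift along the tool's x, y, z in m, then the finger opening in m, from 0 to 0.0854. In form: [[ax, ay, az, dx, dy, dz, jaw], ...]. A call has 1 to 12 rows; each row is the pose to reach, as a shift and turn from the pose commanded when the call began, along the tool's axes at that moment; what a row does not reach only later rows make up. A row lasts 1/12 s, in which the tool goes at most 41.7 mm and 7.16 degrees, less where a joint would pass 70% of its speed; a pose out of reach is approached as far as the arm can. A call with a gripper value outside its range is refused whole. The fingers move at their own pace and stop on an object; "squeeze" is the grip in N (left out, the last holds). Time passes only in rows, so rows that repeat a pose let the fingers close. It gives the time, the measured TCP pose, the force, the opening and the grip force at its end, in the units of the state.
- arm.state(): the state, without advancing time (a new reading comes with each control period).
- viewer.snapshot(name): name is "scene" or "top" or "wrist"; returns a dict with "image" (420x560x3 uint8, red, green, blue), "fx", "fy", "cx", "cy" (pixels), "world_to_cam" (4x4, takes a point from world to camera coordinates). Camera axes: x right, y down, z forward; pixel columns grow to the right and rows downward; lengths in mm; the calibration is good to about 2 mm. The wrist camera is an equidistant fisheye: a pixel r from the principal point sees the ray r / f radians off the axis. A picture is of the moment at which its call begins. There is no depth.
- arm.sign_off(): hands the job in; it is judged then, once.
The state is a dict: "time": time; "qpos": joint angles; "joint_velocities": joint speeds; "joint_efforts": joint torques, N m; "position": TCP position; "orientation": TCP orientation; "wrist_force": force on the tool from outside, world axes, zero at the start; "ft_torque": the same for the moment, N m; "finger_gap": finger opening in mm; "finger_force": force on a finger pad.
Only numpy, scipy, OpenCV 4.12 (cv2) and the standard library are available. Lean on these libraries where they do the work, as an engineer would, in place of code of your own. Each camera call takes 0.05 s, during which the arm holds its last target. There are 200 camera calls.

## Working session

There is one attempt and no reset: what is moved stays moved. The work goes in short steps, Python scripts to look and compute and a tool call to move; the robot and the scene stay as the last step left them, time stands still between calls to the robot, and variables do not carry over. Pictures are saved under pics/ and viewed, at most 10 in all, crops included, and the job is handed in when it is done.

Besides the shell and the picture viewer there is one more tool, called as name(argument=value, ...), one argument or row to a line, values as JSON. drive_tool: Moves the arm, as the interface text tells. Its arguments: {"type":"object","properties":{"steps":{"type":"array"},"squeeze":{"type":"number"}},"required":["steps"]}

```bash
mkdir -p pics; ls; python3 - <<'E'
from station import arm, viewer
import cv2, numpy as np, pickle
d={}
for n in ("scene","top"):
    s=viewer.snapshot(n); d[n]=s; print(n,s["fx"],s["cx"],s["cy"],np.round(s["world_to_cam"],3).tolist())
pickle.dump(d,open("s0.pkl","wb"))
cv2.imwrite("pics/top0.png",d["top"]["image"][...,::-1]);cv2.imwrite("pics/scene0.png",d["scene"]["image"][...,::-1])
print(arm.state())
E
```

```text
pics
scene 412.2856538029791 281.229883238226 212.33904482351159 [[0.738, 0.675, 0.014, -391.345], [0.385, -0.403, -0.83, -132.864], [-0.555, 0.618, -0.557, 1593.881], [0.0, 0.0, 0.0, 1.0]]
top 505.4014221333386 285.50401787209586 208.66090322950592 [[0.01, -1.0, 0.008, 6.051], [-0.987, -0.011, -0.16, 551.304], [0.16, -0.006, -0.987, 1548.86], [0.0, 0.0, 0.0, 1.0]]
{'time': 0.1, 'qpos': array([ 1.59556900e+00,  3.85480817e-01,  6.76107298e-03, -3.91681069e-04,
       -1.19399180e+00, -2.58641739e-01]), 'joint_velocities': array([-0.00309426, -0.00195565,  0.00139506,  0.00388451,  0.00087348,
        0.00067149]), 'joint_efforts': array([-7.17225430e-04, -3.93325818e+01,  1.88926631e+01,  4.19798031e+00,
       -2.62511297e-03,  6.45563560e-06]), 'position': array([144.68827706, 607.49283627, 230.33614183]), 'orientation': array([ 9.73719208e-04,  9.93162042e-01, -1.16739913e-01, -4.49612735e-05]), 'wrist_force': array([ 0.5272496 , -0.11810642, -0.60730014]), 'ft_torque': array([-0.00300013,  0.00054562, -0.03700337]), 'finger_force': 0.0, 'finger_gap': 85.27654670949455}
```

View pics/top0.png

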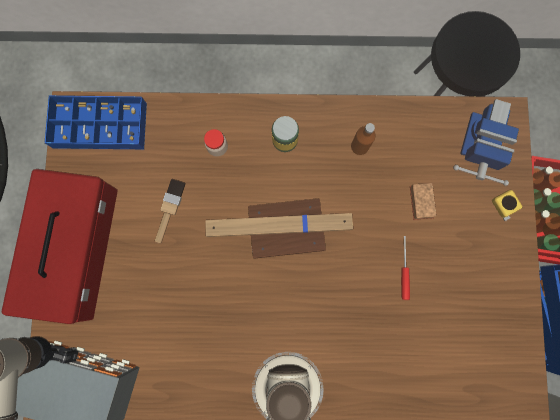

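View pics/scene0.png

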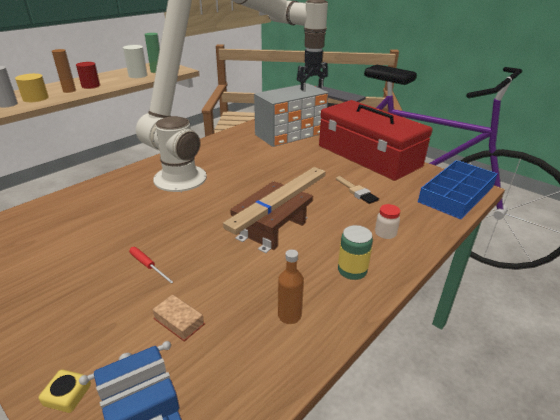

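The top view shows the slat from about (206,229) to (353,221) with the tape at (305,223). The trestle top's corners are at about (249,206), (320,199), (325,250) and (253,258), with the outer edge on the left. The scene view confirms that layout. Next I'll measure it.

```bash
cat > h.py <<'E'
import numpy as np, cv2
def ray(s,uv,z,fish=False):
    uv=np.atleast_2d(np.asarray(uv,float)); a=(uv[:,0]-s["cx"])/s["fx"]; b=(uv[:,1]-s["cy"])/s["fy"]
    if fish:
        r=np.hypot(a,b)+1e-12; d=np.c_[np.sin(r)*a/r,np.sin(r)*b/r,np.cos(r)]
    else: d=np.c_[a,b,np.ones_like(a)]
    M=np.asarray(s["world_to_cam"]); R,t=M[:3,:3],M[:3,3]; c=-R.T@t; w=d@R
    return c+w*((z-c[2])/w[:,2])[:,None]
def big(m):
    n,l,st,_=cv2.connectedComponentsWithStats(m.astype(np.uint8)); return l==1+np.argmax(st[1:,4])
def rect(P):
    (c,(w,h),a)=cv2.minAreaRect(P[:,:2].astype(np.float32)); 
    return np.round(c,1),round(w,1),round(h,1),round(a,2),np.round(cv2.boxPoints((c,(w,h),a)),1).tolist()
def contour(m):
    c=max(cv2.findContours(m.astype(np.uint8),cv2.RETR_EXTERNAL,cv2.CHAIN_APPROX_NONE)[0],key=cv2.contourArea); return c[:,0,:]
E
python3 - <<'E'
from h import *; import pickle
s=pickle.load(open("s0.pkl","rb"))["top"]; im=s["image"]; 
hsv=cv2.cvtColor(im,cv2.COLOR_RGB2HSV)
for p in [(250,226),(330,222),(305,223),(290,206),(290,250),(230,260),(380,230),(290,236)]: print(p,im[p[1],p[0]],hsv[p[1],p[0]])
roi=np.zeros(im.shape[:2],bool); roi[190:270,195:365]=1
blue=big(roi&(hsv[...,0]>95)&(hsv[...,0]<135)&(hsv[...,1]>90))
pale=roi&(hsv[...,2]>150)&(hsv[...,0]<30)
sl=big(cv2.morphologyEx((pale|blue).astype(np.uint8),cv2.MORPH_CLOSE,np.ones((3,3)))>0)
tr=big(roi&(hsv[...,2]<88)&~sl)
tr2=cv2.morphologyEx((roi&(hsv[...,2]<88)|sl).astype(np.uint8),cv2.MORPH_OPEN,np.ones((3,3)))
print("slat",rect(ray(s,contour(sl),122)))
print("tape",rect(ray(s,contour(blue),122)))
a=roi&(hsv[...,2]<88); print("trestle",rect(ray(s,np.argwhere(a)[:,::-1],100)))
o=im.copy(); o[sl]=(0,255,0);o[a]=(255,0,255);o[blue]=(0,0,255)
cv2.imwrite("pics/m0.png",cv2.resize(o[190:270,195:365],None,fx=4,fy=4,interpolation=0)[...,::-1])
E
```

```text
(250, 226) [169 142 109] [ 17  91 169]
(330, 222) [173 146 111] [ 17  91 173]
(305, 223) [ 71  98 182] [113 156 182]
(290, 206) [99 69 53] [ 10 118  99]
(290, 250) [103  73  56] [ 11 116 103]
(230, 260) [143 105  74] [ 13 123 143]
(380, 230) [135  99  69] [ 14 125 135]
(290, 236) [99 70 53] [ 11 118  99]
slat (array([491.3,  31.9]), 56.7, 438.0, 4.75, [[444.8999938964844, 247.8000030517578], [481.20001220703125, -188.6999969482422], [537.7000122070312, -184.0], [501.3999938964844, 252.5]])
tape (array([496. , -44.9]), 48.9, 12.7, 4.06, [[471.20001220703125, -40.29999923706055], [472.1000061035156, -53.0], [520.9000244140625, -49.5], [520.0, -36.79999923706055]])
trestle (array([469.8,  29.9]), 136.3, 396.2, 6.72, [[378.8999938964844, 218.60000610351562], [425.29998779296875, -174.89999389648438], [560.7000122070312, -158.89999389648438], [514.2999877929688, 234.60000610351562]])
```

View pics/m0.png

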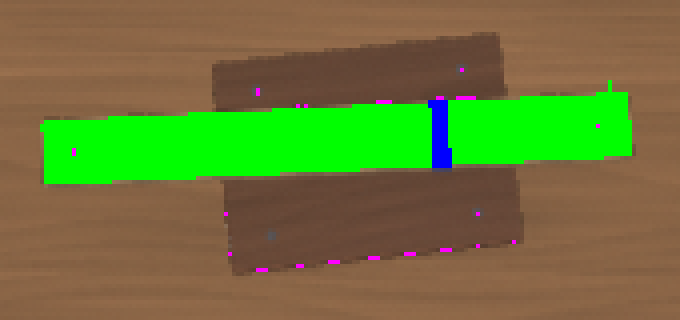

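The slat is 438 mm long as measured, and the tape's outer edge is at y≈-38, so both agree with the given sizes. Next I'll fit the trestle properly and work out the approach.

```bash
cat >> h.py <<'E'
from scipy.spatial.transform import Rotation as Ro
def rel(st,pos,yaw):
    "shift (m) and turn in tool axes to a tool-down pose whose tool x has world heading yaw (deg)"
    q=st["orientation"]; R=Ro.from_quat([q[1],q[2],q[3],q[0]])
    c,s=np.cos(np.radians(yaw)),np.sin(np.radians(yaw)); T=Ro.from_matrix(np.array([[c,s,0],[s,-c,0],[0,0,-1]]))
    return np.round((R.inv()*T).as_rotvec(),4), np.round(R.inv().apply(np.array(pos)-st["position"])/1000,4)
E
python3 - <<'E'
from h import *; import pickle
from station import arm
s=pickle.load(open("s0.pkl","rb"))["top"]; im=s["image"]; hsv=cv2.cvtColor(im,cv2.COLOR_RGB2HSV)
roi=np.zeros(im.shape[:2],bool); roi[190:270,195:365]=1
d=cv2.morphologyEx((roi&(hsv[...,2]<118)).astype(np.uint8),cv2.MORPH_OPEN,np.ones((3,3)))
pts=np.argwhere(d)[:,::-1]; print("trestle",rect(ray(s,pts,100)))
st=arm.state()
sy=94.6
u=np.array([np.cos(np.radians(sy)),np.sin(np.radians(sy))]); g=np.array([491.5,32])-155*u; print(g)
print("via",rel(st,[420,330,232],-45)); print("goal",rel(st,[*g,230],sy-180))
E
```

```text
trestle (array([484.3,   9.7]), 163.2, 221.9, 6.85, [[390.0, 110.0999984741211], [416.5, -110.19999694824219], [578.5, -90.80000305175781], [552.0, 129.60000610351562]])
[ 503.93083327 -122.50072616]
via (array([ 0.0019, -0.0007,  0.5514]), array([ 0.3322,  0.2061, -0.0012]))
goal (array([ 0.0016, -0.0013,  1.2565]), array([0.5187, 0.6268, 0.0016]))
```

drive_tool(
  steps=[
    [0,0,0.551,0.332,0.206,0,0.085],
    [0,0,0.551,0.332,0.206,0,0.085],
    [0,0,0.551,0.332,0.206,0,0.085],
    [0,0,0.551,0.332,0.206,0,0.085],
    [0,0,0.551,0.332,0.206,0,0.085],
    [0,0,0.551,0.332,0.206,0,0.085],
    [0,0,0.551,0.332,0.206,0,0.085],
    [0,0,0.551,0.332,0.206,0,0.085],
    [0,0,0.551,0.332,0.206,0,0.085],
    [0,0,0.551,0.332,0.206,0,0.085],
    [0,0,0.551,0.332,0.206,0,0.085],
  ],
)

```text
time: 1.02
position: [421.8, 327.8, 230.9]
orientation: [0.001, 0.923, -0.385, -0.0]
wrist_force: [-0.1, 0.3, -0.7]
finger_gap: 84.9
finger_force: 0.0
```

```bash
python3 - <<'E'
from h import *
from station import arm
st=arm.state(); print(st["time"],st["position"],st["qpos"]); print(rel(st,[503.9,-122.5,230],-85.4))
E
```

```text
1.0167 [421.75236046 327.83852269 230.85251771] [ 9.64608715e-01  2.31359821e-01 -2.14539824e-01  9.24732890e-05
 -1.12617844e+00 -1.83745495e-01]
(array([ 1.100e-03, -7.000e-04,  7.006e-01]), array([0.3777, 0.2587, 0.0013]))
```

drive_tool(
  steps=[
    [0,0,0.7,0.378,0.259,0,0.085],
    [0,0,0.7,0.378,0.259,0,0.085],
    [0,0,0.7,0.378,0.259,0,0.085],
    [0,0,0.7,0.378,0.259,0,0.085],
    [0,0,0.7,0.378,0.259,0,0.085],
    [0,0,0.7,0.378,0.259,0,0.085],
    [0,0,0.7,0.378,0.259,0,0.085],
    [0,0,0.7,0.378,0.259,0,0.085],
    [0,0,0.7,0.378,0.259,0,0.085],
    [0,0,0.7,0.378,0.259,0,0.085],
    [0,0,0.7,0.378,0.259,0,0.085],
    [0,0,0.7,0.378,0.259,0,0.085],
  ],
)

```text
time: 2.02
position: [504.9, -124.4, 230.7]
orientation: [0.001, 0.735, -0.678, 0.0]
wrist_force: [0.6, 1.0, -0.1]
finger_gap: 84.9
finger_force: 0.0
```

```bash
python3 - <<'E'
from h import *; import pickle
from station import arm,viewer
w=viewer.snapshot("wrist"); st=arm.state(); pickle.dump((w,st),open("w1.pkl","wb"))
print(st["position"],np.degrees(Ro.from_quat(np.roll(st["orientation"],-1)).as_euler("xyz")),w["fx"],w["cx"],w["cy"])
cv2.imwrite("pics/w1.png",w["image"][...,::-1])
E
```

```text
[ 504.42935494 -122.12964896  230.50142331] [ 1.79923833e+02  3.28676292e-03 -8.53784825e+01] 325.19226210127806 280.66116042708785 214.15681238445197
```

View pics/w1.png

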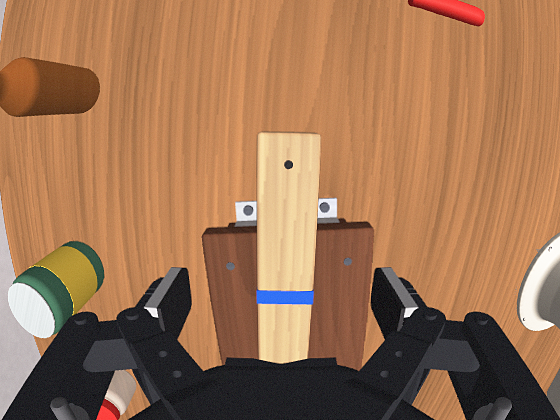

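The wrist view shows the bare end at row 132, the tape at rows 291–304, and the slat between columns 258 and 320. The trestle's inner edge is at about row 228–235, between columns 203 and 373, and the fingers straddle the slat. Now I'll get numbers from this view.

```bash
python3 - <<'E'
from h import *; import pickle
w,st=pickle.load(open("w1.pkl","rb")); im=w["image"]; hsv=cv2.cvtColor(im,cv2.COLOR_RGB2HSV)
for p in [(290,200),(285,297),(225,260),(350,290),(225,229),(180,200)]: print(p,hsv[p[1],p[0]])
roi=np.zeros(im.shape[:2],bool); roi[120:352,195:380]=1
blue=big(roi&(hsv[...,0]>95)&(hsv[...,0]<135)&(hsv[...,1]>120))
print("tape",rect(ray(w,contour(blue),122,True)))
sub=im.astype(int)
def edge(r,lo,hi,sign):  # strongest step along row r between cols
    g=np.diff(cv2.GaussianBlur(im,(3,3),0)[r,lo:hi].astype(float).sum(1))*sign; return lo+np.argmax(g)+.5
rows=np.arange(140,350,5)
def fit(P):
    vx,vy,x,y=cv2.fitLine(P[:,:2].astype(np.float32),cv2.DIST_HUBER,0,.01,.01).ravel(); vx,vy=(vx,vy) if vy>0 else (-vx,-vy)
    return "heading %.2f  x at y=-40: %.1f"%(np.degrees(np.arctan2(vy,vx)),x+vx/vy*(-40-y))
rr=[r for r in range(240,350,4) if not 286<r<310]
print("slat L",fit(ray(w,[(edge(r,235,275,1),r) for r in rr],122,True)))
print("slat R",fit(ray(w,[(edge(r,300,335,-1),r) for r in rr],122,True)))
print("end",ray(w,[(290,131.5)],122,True))
rt=range(242,325,4); rl=range(242,262,2)
print("tr R",fit(ray(w,[(edge(r,358,378,1),r) for r in rt if r<265],100,True)))
print("tr L",fit(ray(w,[(edge(r,195,220,-1),r) for r in rt if r<340],100,True)))
# inner edge: column-wise darkness step
G=cv2.GaussianBlur(im,(3,3),0).astype(float).sum(2)
for c in [210,220,228,345,355,365]: print(c,G[222:246,c].astype(int))
E
```

```text
(290, 200) [ 19  88 240]
(285, 297) [111 197 246]
(225, 260) [ 11 137 130]
(350, 290) [  9 132 143]
(225, 229) [ 10 124  76]
(180, 200) [ 14 140 206]
tape (array([494.3, -44. ]), 51.0, 13.8, 4.32, [[468.29998779296875, -39.099998474121094], [469.3999938964844, -52.79999923706055], [520.2000122070312, -49.0], [519.2000122070312, -35.20000076293945]])
slat L heading 93.25  x at y=-40: 518.1
slat R heading 93.45  x at y=-40: 469.5
end [[ 501.92819498 -187.15619039  122.        ]]
tr R heading 98.60  x at y=-40: 407.4
tr L heading 97.04  x at y=-40: 568.7
210 [421 420 423 430 403 285 158 126 142 150 150 162 201 239 257 269 275 272
 271 272 273 276 278 278]
220 [431 434 437 428 363 238 152 137 141 142 146 174 222 255 265 267 268 269
 267 269 273 275 267 265]
228 [424 365 299 231 175 141 131 137 148 156 171 209 262 291 298 299 300 302
 301 301 299 297 296 296]
345 [147 137 133 137 142 146 173 222 256 271 279 282 282 283 283 281 277 280
 282 284 284 286 285 283]
355 [196 141 142 149 149 152 187 241 271 276 279 277 278 281 284 283 283 283
 282 283 284 282 284 287]
365 [155 132 148 147 153 188 245 286 304 312 313 314 312 308 313 315 312 310
 310 313 315 315 315 313]
```

```bash
python3 - <<'E'
from h import *; import pickle
from station import arm
w,_=pickle.load(open("w1.pkl","rb"))
P=ray(w,[(210,234.5),(220,233.7),(228,233.2),(345,228.7),(355,228.2),(365,227.3)],100,True);print(P.round(1))
v=P[0]-P[-1]; print("edge normal heading",np.degrees(np.arctan2(v[1],v[0]))+90)
st=arm.state(); print(st["position"],rel(st,[499.2,-122,104],-86.5))
E
```

```text
[[ 565.9  -89.8  100. ]
 [ 556.6  -91.4  100. ]
 [ 549.2  -92.5  100. ]
 [ 444.3 -105.   100. ]
 [ 435.  -106.2  100. ]
 [ 425.7 -107.7  100. ]]
edge normal heading 97.27589559629095
[ 504.42935494 -122.12964896  230.50142331] (array([0.0013, 0.    , 0.0196]), array([-0.0005,  0.005 ,  0.1265]))
```

drive_tool(
  steps=[
    [0,0,0.02,0,0.005,0.02,0.085],
    [0,0,0.02,0,0.005,0.05,0.085],
    [0,0,0.02,0,0.005,0.08,0.085],
    [0,0,0.02,0,0.005,0.105,0.085],
    [0,0,0.02,0,0.005,0.12,0.085],
    [0,0,0.02,0,0.005,0.126,0.085],
    [0,0,0.02,0,0.005,0.126,0.085],
    [0,0,0.02,0,0.005,0.126,0.085],
  ],
)

```text
time: 2.73
position: [500.1, -119.2, 105.9]
orientation: [-0.0, 0.731, -0.683, 0.0]
wrist_force: [1.0, 0.6, -0.4]
finger_gap: 85.3
finger_force: 0.0
```

```bash
python3 - <<'E'
from h import *; import pickle
from station import arm,viewer
w=viewer.snapshot("wrist"); st=arm.state(); pickle.dump((w,st),open("w2.pkl","wb"))
print(st["position"],st["wrist_force"])
cv2.imwrite("pics/w2.png",w["image"][...,::-1])
E
```

```text
[ 500.50384532 -119.41158934  106.46065937] [-0.63653576  0.9375887  -0.05932312]
```

View pics/w2.png

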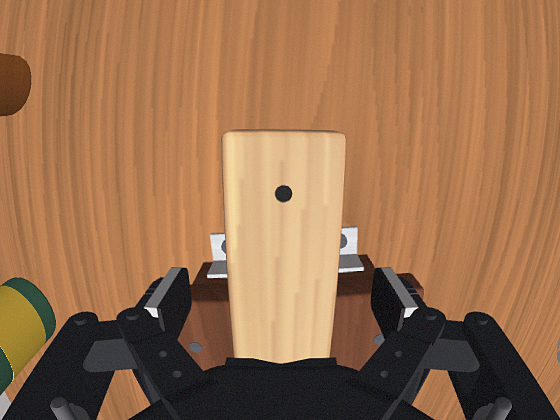

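The fingers straddle the slat, which spans columns 232–338 beside fingers at 188 and 372, about 2 mm off centre. I'll lower slightly, centre and close.

drive_tool(
  steps=[
    [0,0,0,0,0.002,0.004,0.085],
    [0,0,0,0,0.002,0.004,0.06],
    [0,0,0,0,0.002,0.004,0.055],
    [0,0,0,0,0.002,0.004,0.05],
    [0,0,0,0,0.002,0.004,0.04],
    [0,0,0,0,0.002,0.004,0.04],
    [0,0,0,0,0.002,0.004,0.04],
    [0,0,0,0,0.002,0.004,0.04],
    [0,0,0,0,0.002,0.004,0.04],
    [0,0,0,0,0.002,0.004,0.04],
  ],
  squeeze=50,
)

```text
time: 3.62
position: [498.1, -120.4, 102.2]
orientation: [-0.0, 0.73, -0.683, 0.001]
wrist_force: [-0.3, -0.2, 6.3]
finger_gap: 49.0
finger_force: 53.8
```

```bash
cat > look.py <<'E'
from h import *; import pickle,sys
from station import arm,viewer
def tape(s,fish,roi):
    im=s["image"]; hsv=cv2.cvtColor(im,cv2.COLOR_RGB2HSV); m=np.zeros(im.shape[:2],bool); m[roi]=1
    return rect(ray(s,contour(big(m&(hsv[...,0]>95)&(hsv[...,0]<135)&(hsv[...,1]>90))),122,fish))
t=viewer.snapshot("top"); w=viewer.snapshot("wrist"); sc=viewer.snapshot("scene"); st=arm.state(); pickle.dump((t,w,sc,st),open(sys.argv[1]+".pkl","wb"))
print(st["time"],st["position"],np.degrees(Ro.from_quat(np.roll(st["orientation"],-1)).as_euler("xyz")).round(2),st["wrist_force"],st["ft_torque"],st["finger_gap"],st["finger_force"],st["qpos"].round(2))
for n,i in zip(("t","w","s"),(t,w,sc)): cv2.imwrite(f"pics/{sys.argv[1]}{n}.png",i["image"][...,::-1])
E
python3 look.py a
```

```text
3.7667 [ 498.09327632 -120.39292959  102.22706965] [-1.7991e+02 -2.0000e-02 -8.6200e+01] [-1.41705933e+00  2.45566345e-03  4.41253865e+00] [0.10499653 0.21513182 0.04560043] 48.431163351360105 53.75313878059387 [ 0.08  0.33 -0.44  0.   -0.8  -0.01]
```

View pics/aw.png

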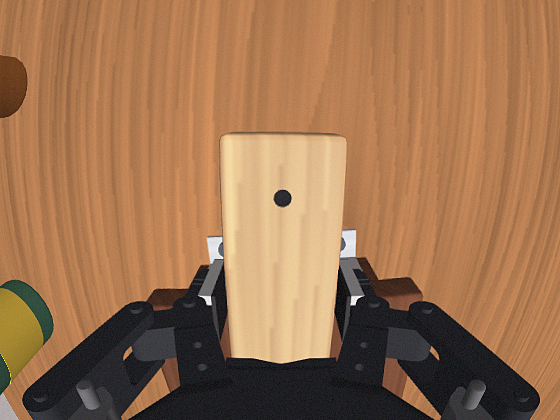

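Gripped and aligned: the slat spans columns 221–346, centred at 283. Next I'll slide most of the way while squaring it, then measure.

drive_tool(
  steps=[
    [0,0,-0.01,-0.006,0,0,0.04],
    [0,0,-0.02,-0.018,0,0,0.04],
    [0,0,-0.03,-0.032,0.001,0,0.04],
    [0,0,-0.04,-0.047,0.001,0,0.04],
    [0,0,-0.05,-0.062,0.002,0,0.04],
    [0,0,-0.058,-0.077,0.002,0,0.04],
    [0,0,-0.058,-0.092,0.002,0,0.04],
    [0,0,-0.058,-0.107,0.003,0,0.04],
    [0,0,-0.058,-0.12,0.003,0,0.04],
    [0,0,-0.058,-0.128,0.003,0,0.04],
    [0,0,-0.058,-0.13,0.003,0,0.04],
    [0,0,-0.058,-0.13,0.003,0,0.04],
  ],
  squeeze=70,
)

```text
time: 4.77
position: [486.6, 9.9, 102.3]
orientation: [-0.001, 0.75, -0.661, 0.001]
wrist_force: [-1.3, 1.7, 7.6]
finger_gap: 48.5
finger_force: 72.8
```

```bash
python3 look.py b; python3 - <<'E'
import cv2,numpy as np
a=cv2.imread("pics/bt.png")[150:300,180:380]; b=cv2.imread("pics/bs.png")[120:280,180:400]
b2=cv2.imread("pics/bw.png")
cv2.imwrite("pics/bc.png",np.hstack([cv2.resize(a,(500,375)),cv2.resize(b2,(300,375))])); 
E
```

```text
4.9167 [486.5905898    9.95689735 102.32212797] [-1.7989e+02  1.0000e-02 -8.2790e+01] [-2.3230608   2.23942254  7.99019871] [0.55020006 0.6327045  0.24270021] 48.56277061578858 72.81156063079834 [ 0.36  0.29 -0.5   0.   -0.77 -0.23]
```

View pics/bc.png

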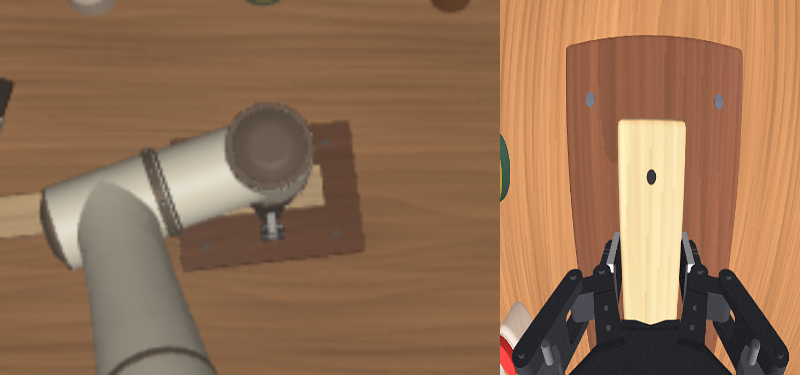

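The wrist view shows the whole inner part of the trestle with the slat's bare end on it. The top view is partly covered by the arm. I'll measure the bare-end-to-inner-edge distance, which should end at 70 mm, and the squareness from the wrist view.

```bash
cat > meas.py <<'E'
from h import *; import pickle,sys
t,w,sc,st=pickle.load(open(sys.argv[1]+".pkl","rb")); im=cv2.GaussianBlur(w["image"],(3,3),0); hsv=cv2.cvtColor(im,cv2.COLOR_RGB2HSV)
pale=(hsv[...,2]>170)&(hsv[...,1]<115)&(hsv[...,0]>12)&(hsv[...,0]<30); pale[300:]=0; pale=big(pale)
ys,xs=np.nonzero(pale); print("pale bbox",xs.min(),xs.max(),ys.min(),ys.max())
def line(px,z,tag):
    P=ray(w,px,z,True)[:,:2]; vx,vy,x,y=cv2.fitLine(P.astype(np.float32),cv2.DIST_HUBER,0,.01,.01).ravel().astype(float)
    n=np.array([-vy,vx]); res=np.abs((P-[x,y])@n).max(); h=np.degrees(np.arctan2(vy,vx))%180
    print(tag,"heading %.2f  pt %.1f %.1f  maxres %.1f n=%d"%(h,x,y,res,len(P))); return np.array([x,y]),h
r0=ys.min(); rows=range(r0+12,r0+95,3)
L,hl=line([(xs[ys==r].min()-.5,r) for r in rows],122,"slat L"); R,hr=line([(xs[ys==r].max()+.5,r) for r in rows],122,"slat R")
c0,c1=xs[ys==r0+12].min(),xs[ys==r0+12].max()
E,_=line([(c,ys[xs==c].min()-.5) for c in range(c0+12,c1-12,3)],122,"slat end")
G=im.astype(float).sum(2)
def sub(g): # subpixel position of strongest value
    k=int(np.argmax(g)); return k+.5
tb=int(sys.argv[2]); cl,cr=int(sys.argv[3]),int(sys.argv[4])
dark=((hsv[...,2]<165)&(hsv[...,1]>110)); 
ed=[(c,max(tb-25,0)+sub(-np.diff(G[max(tb-25,0):tb+25,c]))) for c in range(cl+25,cr-25,6)]
T,ht=line(ed,100,"inner edge")
rr=range(tb+30,tb+150,5)
S1,h1=line([(cl-25+sub(-np.diff(G[r,cl-25:cl+25])),r) for r in rr],100,"trestle L")
S2,h2=line([(cr-25+sub(np.diff(G[r,cr-25:cr+25])),r) for r in rr],100,"trestle R")
n=np.array([np.cos(np.radians(ht+90)),np.sin(np.radians(ht+90))]); n*=np.sign(n[1])
print("slat-trestle angle",(hl+hr)/2-(ht+90 if ht<90 else ht-90),"end to inner edge",(E-T)@n, "width slat",abs((L-R)@np.array([n[1],-n[0]])),"trestle",abs((S1-S2)@np.array([n[1],-n[0]])))
E
python3 meas.py b 45 128 450
```

```text
pale bbox 220 346 133 299
slat L heading 96.34  pt 515.6 -35.1  maxres 0.2 n=28
slat R heading 96.42  pt 466.6 -35.6  maxres 0.2 n=28
slat end heading 6.47  pt 489.5 -56.5  maxres 0.3 n=34
inner edge heading 6.87  pt 500.9 -97.5  maxres 0.3 n=46
trestle L heading 96.60  pt 568.5 -42.4  maxres 0.3 n=24
trestle R heading 96.83  pt 412.2 -62.6  maxres 0.4 n=24
slat-trestle angle -0.4846334683372362 end to inner edge 42.06564120079839 width slat 48.668298221483425 trestle 157.60862618118597
```

drive_tool(
  steps=[
    [0,0,-0.003,-0.006,0,0,0.04],
    [0,0,-0.007,-0.014,0,0,0.04],
    [0,0,-0.007,-0.022,0,0,0.04],
    [0,0,-0.007,-0.026,0,0,0.04],
    [0,0,-0.007,-0.0275,0,0,0.04],
    [0,0,-0.007,-0.0275,0,0,0.04],
    [0,0,-0.007,-0.0275,0,0,0.04],
    [0,0,-0.007,-0.0275,0,0,0.04],
  ],
)

```text
time: 5.58
position: [483.2, 36.7, 102.3]
orientation: [-0.001, 0.752, -0.659, 0.001]
wrist_force: [-0.7, -0.9, 7.3]
finger_gap: 48.3
finger_force: 72.8
```

```bash
python3 look.py c; python3 - <<'E'
import cv2,numpy as np
w=cv2.imread("pics/cw.png"); b=cv2.imread("pics/cs.png")[130:250,200:380]
cv2.imwrite("pics/cc.png",np.hstack([cv2.resize(b,(510,340),interpolation=cv2.INTER_CUBIC),cv2.resize(w,(290,340))]))
im=w.astype(int).sum(2); print(im[0:60,230].tolist()); print(im[60,90:150].tolist(), im[60,420:480].tolist())
E
```

```text
5.7333 [483.18356913  36.67681929 102.31591962] [-1.799e+02 -2.000e-02 -8.243e+01] [-0.06000195 -0.96200634  7.32146306] [-0.25585685  0.25299265  0.06286802] 48.635162379337494 72.78877973556519 [ 0.41  0.29 -0.51  0.   -0.77 -0.28]
[312, 314, 295, 318, 306, 310, 310, 311, 312, 299, 326, 317, 313, 309, 320, 311, 319, 322, 311, 313, 318, 315, 304, 317, 310, 310, 313, 314, 307, 311, 306, 333, 308, 311, 312, 304, 315, 325, 314, 316, 314, 317, 313, 330, 316, 305, 319, 317, 326, 307, 316, 314, 323, 308, 316, 314, 324, 334, 321, 312]
[492, 494, 500, 487, 456, 464, 471, 472, 473, 468, 461, 472, 464, 471, 462, 459, 470, 437, 431, 434, 451, 451, 454, 476, 470, 476, 489, 490, 493, 480, 470, 478, 510, 504, 280, 241, 272, 282, 293, 313, 324, 328, 335, 311, 332, 326, 299, 299, 304, 310, 294, 294, 307, 301, 297, 320, 318, 332, 319, 325] [339, 345, 324, 322, 319, 323, 321, 352, 344, 345, 348, 348, 344, 346, 339, 339, 338, 347, 349, 336, 347, 358, 338, 319, 323, 332, 325, 338, 336, 347, 338, 335, 310, 356, 433, 435, 419, 445, 467, 463, 453, 449, 442, 451, 447, 468, 469, 471, 476, 454, 453, 445, 460, 468, 478, 491, 477, 476, 477, 489]
```

View pics/cc.png

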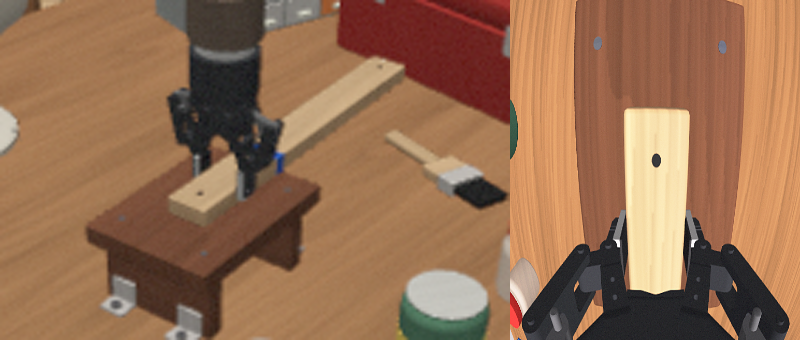

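The scene view shows the slat flat on the trestle, sticking out, with the tape just beyond the finger at the outer edge. The wrist view shows the outer corners near rows 375–380. I'll cross-check against those and the top and scene views.

```bash
sed -i 's/^ed=/tb=max(tb,25)\ned=/' meas.py; python3 meas.py c 25 126 452 2>&1 | grep -v inner; python3 - <<'E'
from h import *; import pickle
t,w,sc,st=pickle.load(open("c.pkl","rb"))
n=np.array([np.cos(np.radians(96.75)),np.sin(np.radians(96.75))]); T=np.array([500.9,-97.5])
# scene: blue pixels
im=sc["image"]; hsv=cv2.cvtColor(im,cv2.COLOR_RGB2HSV); m=np.zeros(im.shape[:2],bool); m[170:215,280:315]=1
b=m&(hsv[...,0]>100)&(hsv[...,0]<130)&(hsv[...,1]>110); p=np.argwhere(b)[:,::-1]; print("blue",p.tolist())
G=im.astype(int)
# wrist columns near outer corners
g=w["image"].astype(int).sum(2)
for c in (178,184,190,196,376,382,388,394): print(c,g[350:400,c].tolist())
c=np.vstack([w["image"][330:410,150:420],]);cv2.imwrite("pics/d1.png",np.vstack([cv2.resize(c[...,::-1],(790,234),interpolation=2),cv2.resize(im[165:215,235:335][...,::-1],(720,360),interpolation=2)[:, :].copy() if 0 else cv2.copyMakeBorder(cv2.resize(im[165:215,235:335][...,::-1],(720,360),interpolation=2),0,0,0,70,0)]))
E
```

```text
pale bbox 220 346 133 299
slat L heading 96.65  pt 512.4 -7.5  maxres 0.2 n=28
slat R heading 96.67  pt 464.2 -14.6  maxres 0.2 n=28
slat end heading 6.46  pt 495.6 -28.8  maxres 0.4 n=34
trestle L heading 96.74  pt 567.1 -31.9  maxres 0.3 n=24
trestle R heading 96.61  pt 411.1 -53.4  maxres 0.4 n=24
blue [[289, 181], [290, 181], [291, 181], [290, 182], [297, 184], [298, 184], [296, 185], [297, 185], [298, 185], [299, 185], [298, 186], [299, 186], [298, 187], [299, 187], [298, 188], [298, 189], [298, 190]]
178 [129, 113, 108, 129, 125, 101, 119, 111, 97, 115, 109, 98, 109, 127, 103, 107, 114, 127, 152, 156, 194, 232, 284, 298, 307, 332, 335, 330, 352, 520, 495, 494, 491, 490, 485, 498, 418, 181, 77, 65, 102, 104, 76, 109, 93, 94, 122, 103, 127, 104]
184 [121, 97, 139, 138, 110, 116, 141, 122, 113, 84, 110, 125, 121, 119, 116, 107, 122, 126, 100, 126, 98, 124, 111, 134, 105, 97, 110, 99, 111, 98, 123, 115, 115, 121, 107, 101, 100, 107, 77, 84, 92, 76, 101, 91, 105, 120, 131, 111, 108, 116]
190 [114, 116, 100, 125, 108, 116, 114, 110, 118, 103, 117, 116, 111, 113, 114, 116, 124, 116, 1
[... 684 characters left out ...]
113, 122, 112, 106, 124, 129, 99, 114, 118, 104, 103, 96, 94, 74, 82, 93, 101, 118, 151, 184, 193, 198, 239, 338, 378, 414, 456, 461, 203, 58, 90, 99, 93, 97, 98, 108, 132, 106, 110, 111, 131, 113]
388 [219, 223, 200, 217, 213, 205, 199, 218, 370, 368, 352, 343, 349, 333, 350, 325, 334, 322, 308, 310, 308, 310, 308, 306, 329, 321, 324, 307, 307, 236, 486, 518, 516, 513, 516, 501, 504, 496, 519, 512, 218, 60, 82, 82, 108, 88, 111, 110, 91, 101]
394 [216, 207, 220, 206, 194, 196, 205, 199, 228, 347, 342, 350, 321, 333, 335, 340, 319, 326, 328, 341, 335, 323, 340, 327, 331, 342, 343, 337, 293, 406, 524, 502, 482, 479, 458, 464, 469, 472, 472, 467, 458, 467, 474, 426, 196, 68, 74, 102, 102, 110]
```

View pics/d1.png

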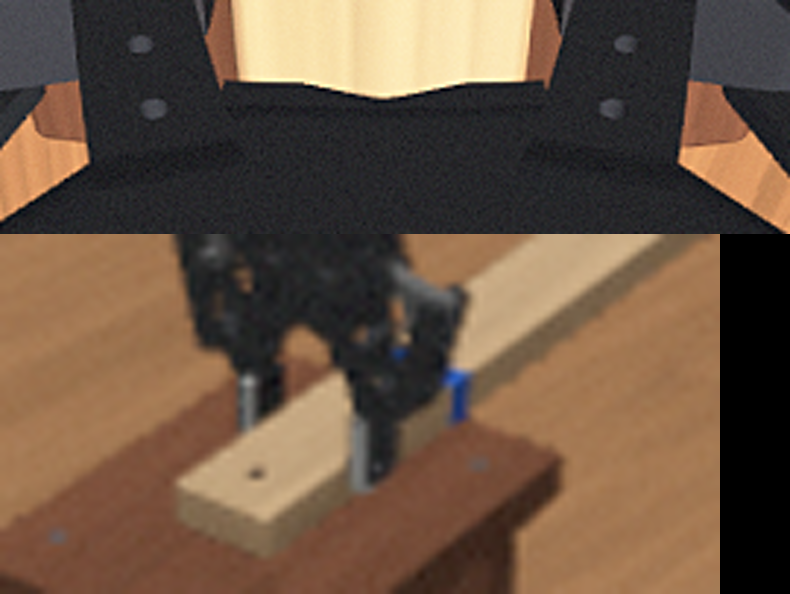

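```bash
python3 - <<'E'
from h import *; import pickle
t,w,sc,st=pickle.load(open("c.pkl","rb"))
n=np.array([np.cos(np.radians(96.72)),np.sin(np.radians(96.72))]); T=np.array([500.9,-97.5]); E=np.array([495.6,-28.8])
print("end-inner",(E-T)@n)
P=ray(w,[(178,378.5),(388,379.3),(394,378.6)],100,True)[:,:2]; print(P,"outer-end",(P-E)@n, "trestle depth",(P-T)@n)
# scene: outer edge of tape on the near side face bottom (z=100) & corner of trestle
print("tape scene z122",ray(sc,[(299.5,185)],122)[:,:2],(ray(sc,[(299.5,185)],122)[:,:2]-T)@n,"z100",(ray(sc,[(299.3,190.5)],100)[:,:2]-T)@n)
# top view: slat end vs inner edge
im=cv2.GaussianBlur(t["image"],(3,3),0); g=im.astype(float).sum(2)
for r in range(214,236,2): print(r,t["image"][r,290:335].astype(int).sum(1).tolist()) if r in(222,226,228) else None
E
```

```text
end-inner 68.84821388937898
[[537.21323131 126.57039603]
 [403.14696486 110.0047797 ]
 [399.01228149 109.44150608]] outer-end [149.43350753 148.66978678 148.59421288] trestle depth [218.28172142 217.51800067 217.44242677]
tape scene z122 [[501.95442251 115.12054455]] [211.03642654] z100 [213.31849048]
222 [322, 308, 292, 407, 416, 418, 418, 422, 425, 414, 221, 217, 216, 214, 211, 214, 221, 216, 219, 221, 218, 220, 220, 223, 224, 227, 224, 227, 224, 224, 222, 225, 245, 298, 298, 297, 297, 297, 296, 299, 297, 297, 297, 296, 298]
226 [292, 335, 275, 426, 425, 427, 426, 427, 428, 420, 191, 219, 217, 223, 220, 218, 220, 221, 224, 222, 222, 223, 224, 221, 225, 225, 223, 221, 221, 217, 221, 221, 215, 312, 312, 314, 315, 314, 316, 313, 314, 312, 308, 308, 310]
228 [406, 418, 416, 415, 414, 409, 412, 411, 411, 414, 281, 221, 220, 222, 222, 220, 219, 213, 208, 213, 210, 211, 212, 209, 209, 210, 209, 211, 207, 210, 212, 208, 213, 204, 302, 308, 308, 306, 307, 303, 302, 305, 304, 308, 311]
```

```bash
python3 - <<'E'
from h import *; import pickle
t,w,sc,st=pickle.load(open("c.pkl","rb"))
n=np.array([np.cos(np.radians(96.72)),np.sin(np.radians(96.72))])
for r,a,b in((222,299.5,322.2),(226,299.5,322.5),(228,299.8,323.4)): print("top end-inner",(ray(t,[(a,r)],122)-ray(t,[(b,r)],100))[0,:2]@n)
C=ray(sc,[(313.2,195.7)],100)[0,:2]; print("scene corner",C,"tape rel",(ray(sc,[(299.5,185)],122)[0,:2]-C)@n,(ray(sc,[(299.3,190.5)],100)[0,:2]-C)@n)
im=sc["image"].astype(int)
for r in range(183,193): print(r,["%d/%d"%(p[0],p[2]) for p in im[r,293:304]])
# outer edge of top face: last trestle (dark) column on each row
g=im.sum(2)
for r in range(188,198): print(r,g[r,298:320].tolist())
E
```

```text
top end-inner 69.49308899427233
top end-inner 70.28887754110573
top end-inner 72.05351213896411
scene corner [553.13965426 123.28364568] tape rel -2.117456160260052 0.164607775968273
183 ['33/33', '31/34', '25/27', '28/46', '99/107', '171/150', '194/140', '192/130', '164/103', '129/79', '119/74']
184 ['35/33', '35/35', '34/40', '38/64', '38/137', '64/184', '89/157', '104/110', '117/70', '116/69', '116/70']
185 ['37/39', '35/37', '41/42', '46/94', '61/163', '42/169', '44/117', '89/84', '115/69', '118/74', '114/67']
186 ['33/38', '44/45', '44/42', '73/70', '96/109', '27/106', '46/101', '87/78', '115/69', '113/69', '128/74']
187 ['32/35', '31/33', '67/48', '107/68', '100/83', '28/106', '54/100', '100/77', '116/70', '128/73', '149/77']
188 ['37/29', '62/41', '95/62', '112/67', '105/84', '24/105', '60/102', '104/74', '133/74', '152/79', '164/82']
189 ['83/56', '103/60', '117/72', '116/74', '99/85', '25/106', '67/98', '134/81', '165/84', '166/85', '167/85']
190 ['110/65', '116/72', '113/68', '108/73', '80/88', '42/102', '68/90', '124/71', '162/82', '162/82', '162/81']
191 ['116/73', '114/6
[... 656 characters left out ...]
 362, 362]
192 [243, 234, 258, 255, 273, 290, 300, 339, 349, 352, 357, 360, 367, 364, 373, 375, 365, 363, 360, 367, 370, 365]
193 [243, 244, 258, 253, 257, 264, 255, 269, 276, 272, 304, 358, 363, 363, 366, 370, 369, 368, 371, 367, 368, 363]
194 [262, 268, 252, 268, 265, 264, 253, 262, 248, 255, 253, 291, 314, 305, 361, 372, 367, 365, 372, 369, 368, 375]
195 [252, 266, 265, 262, 259, 256, 261, 255, 244, 239, 252, 252, 247, 258, 294, 357, 368, 371, 366, 362, 368, 368]
196 [254, 260, 271, 275, 272, 253, 260, 261, 245, 250, 250, 253, 240, 222, 203, 297, 366, 377, 368, 366, 363, 374]
197 [259, 265, 272, 266, 266, 248, 251, 251, 254, 243, 248, 243, 219, 166, 202, 322, 363, 373, 360, 367, 371, 376]
```

All three views agree to about 1 mm, and the slat is square within about 0.1°. I'll make a final 0.5 mm nudge, settle and hand in.

drive_tool(
  steps=[
    [0,0,0,-0.0005,0,0,0.04],
    [0,0,0,-0.0005,0,0,0.04],
    [0,0,0,-0.0005,0,0,0.04],
    [0,0,0,-0.0005,0,0,0.04],
    [0,0,0,-0.0005,0,0,0.04],
    [0,0,0,-0.0005,0,0,0.04],
  ],
)

```text
time: 6.23
position: [483.2, 36.8, 102.3]
orientation: [-0.0, 0.752, -0.659, 0.001]
wrist_force: [-0.5, -2.3, 6.5]
finger_gap: 48.9
finger_force: 72.8
```

```bash
python3 look.py e; python3 meas.py e 25 126 452 | grep slat; python3 -c "
from station import arm
print(arm.sign_off())"
```

```text
6.3833 [483.14052075  36.7988188  102.3126077 ] [-1.7991e+02 -5.0000e-02 -8.2440e+01] [ 0.39191154 -2.48726551  6.97758002] [-0.67423812  0.01426543  0.04168468] 48.418422070095886 72.79051065444946 [ 0.41  0.29 -0.51  0.   -0.77 -0.28]
slat L heading 96.65  pt 512.4 -7.3  maxres 0.2 n=28
slat R heading 96.62  pt 464.2 -14.3  maxres 0.2 n=28
slat end heading 6.44  pt 491.1 -29.2  maxres 0.2 n=34
slat-trestle angle 2.4035417263246046 end to inner edge 51.99779688795538 width slat 48.58122871583629 trestle 157.4946298002562
the job is handed in; nothing more can be done
None
```

The job is handed in at about 6.4 s: the tape's outer edge measured within about 1–2 mm of the trestle's outer edge and the slat is square to about 0.1°. It lies flat on the trestle, and the gripper is still holding the bare end down with about 7 N. (The last script's 2.4° and 52 mm are false: the trestle's inner edge was out of view.)

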